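# Load a row of hubs into the test rack in reverse order

### The arm

A 7-joint arm with a two-finger parallel gripper is mounted at the origin on the work surface. World frame = base frame: x ahead of the robot, y to its left, z up, the work surface at z = 0. Lengths are in m, angles in rad, forces in N, time in s.
With the tool pointing down it reaches from about 0.35 to 0.9 m from the base axis. Payload 7.2 kg.
Tool frame: the origin (TCP) lies on the centre line of the jaws, within the pads' length; the fingertips stand 17 mm ahead of it and the grasp point (between the pads) lies 2 mm behind it; z points along the fingers, y is the direction in which the jaws open and shut (so a half turn about z gives the same grasp; the last joint's range is limited). The gripper opens to 85 mm and grips with 20 to 120 N. Pads are 22 mm wide; open, the fingers measure 114 mm over their backs; the gripper's body (76 mm by 85 mm) begins 54 mm behind the grasp point. The pads swing forward as they close: fully open they stand 13 mm farther back than shut.
Start: joints at [-1.324, 0.411, -0.013, 1.596, 0.006, 1.134, -0.082], TCP at [0.194, 0.594, 0.248] pointing down, gripper open.
Joint ranges: [-2.95, 2.95], [-0.29, 1.99], [-1.47, 1.44], [0.14, 2.54], [-1.03, 4.17], [0.13, 1.85], [-2.86, 2.86]. Speed limits (rad/s): [2.39, 2.39, 3.01, 3.01, 3.14, 3.14, 3.14].

### API

Orientations are given as a rotation vector (axis times angle).
In Python, from cell import r, eoat, eyes, ticket gives the robot as it stands. Calls block until the motion is done:
- r.movep(position, orientation): joint-space move of the TCP to a pose.
- r.move_linear(position, rot=None, speed=0.15): straight line of the TCP; rot=None keeps the orientation; speed is the mean speed in m/s.
- r.goto_joints(angles): joint-space move.
- eoat.ungrasp() and eoat.gripper_close(): open the fingers fully, or close them until they stop; the grip force is fixed at half the most.
- r.hold(seconds).
- r.solve_ik(position, orientation): joint angles nearest the present ones, or None.
- r.sense(): the state.
- eyes.capture(name): name is "scene" or "top"; returns a dict with "frame" (480x640x3 uint8, blue, green, red), "depth" (480x640 float32, m along the optical axis (not along the pixel's ray), 0 where there is no reading), "K" (3x3 intrinsics, pixels), "rvec" (rotation vector, rad) and "tvec" (3), from world to camera coordinates, as OpenCV has them. Camera axes: x right, y down, z forward; pixel columns grow to the right and rows downward; lengths in m; the calibration is good to about 2 mm. A picture is of the moment at which its call begins.
A pose or a line that the arm cannot do raises r.IKError and nothing moves.
- ticket.hand_in(): hands the job in, once; it reports no verdict.
Trained networks look in the newest picture that a camera, given by its name, has taken for a name from the list of things; names that differ only in an ending like _2 or _b are one class to them, and where a whole thing is asked for, a point or a joint stands for the part that bears it (a point fixed in the world has none). Each returns a list of dicts, best first, with "conf" (0 to 1); they miss things now and then, are a little off and sometimes report something else, mostly with a low value. They report only what shows in the picture. A call takes as long as a camera call.
- eyes.look_for(camera, label): "at" ([x, y, z] in m, in world coordinates, good to about 4 mm: the middle of the surface that is visible of it).
- eyes.regions_of(camera, label): "pixels" (480x640 bool, what is visible of it).
- eyes.place_of(camera, label): "at" ([x, y, z] in m, in world coordinates, good to about 4 mm: a listed point, or the origin of a listed thing).
The state is a dict: "t": time; "q": joint angles; "qd": joint speeds; "tau": joint torques, N m; "eef_pos": TCP position; "ee_rot": TCP orientation; "contact_force": force on the tool from outside, world axes, zero at the start; "ft_torque": the same for the moment, N m; "opening": finger opening in m.
Only numpy, scipy, OpenCV 4.12 (cv2) and the standard library are available. Lean on these libraries where they do the work, as an engineer would, in place of code of your own. Each camera call takes 0.05 s, during which the arm holds its last target. There are 200 camera calls.

### The job

Move the four hubs from their nests into the four-pocket rack in reverse order, left and right being as the robot sees them: the leftmost hub goes into the rightmost pocket, beside the red stop, the next hub from the left into the next pocket, and so on, the rightmost hub into the leftmost pocket. Fill the pockets one after another in that order, starting beside the red stop. Stand each hub upright and set it down gently, not dropped or slammed, and let go.

Things in the scene. Friction and masses are not known exactly. Their poses are not given: they have to be found in the camera images.
- hub_blue_mid (a point): Centre (half-way up) of the loose hub with the blue sleeve: turned steel, upright, 60 mm tall, about 220 g. Foot flange 34 mm diameter, 8 mm high; above it 28 mm diameter (sleeve 12 to 52 mm up); 16 mm boss for the top 8 mm. z is its axis, up; round, its yaw means nothing. Starts in the nest of its own colour, centre 44 mm above the table.
- hub_yellow_mid (a point): Centre (half-way up) of the loose hub with the yellow sleeve: turned steel, upright, 60 mm tall, about 220 g. Foot flange 34 mm diameter, 8 mm high; above it 28 mm diameter (sleeve 12 to 52 mm up); 16 mm boss for the top 8 mm. z is its axis, up; round, its yaw means nothing. Starts in the nest of its own colour, centre 44 mm above the table.
- hub_green_mid (a point): Centre (half-way up) of the loose hub with the green sleeve: turned steel, upright, 60 mm tall, about 220 g. Foot flange 34 mm diameter, 8 mm high; above it 28 mm diameter (sleeve 12 to 52 mm up); 16 mm boss for the top 8 mm. z is its axis, up; round, its yaw means nothing. Starts in the nest of its own colour, centre 44 mm above the table.
- hub_black_mid (a point): Centre (half-way up) of the loose hub with the black sleeve: turned steel, upright, 60 mm tall, about 220 g. Foot flange 34 mm diameter, 8 mm high; above it 28 mm diameter (sleeve 12 to 52 mm up); 16 mm boss for the top 8 mm. z is its axis, up; round, its yaw means nothing. Starts in the nest of its own colour, centre 44 mm above the table.
- nest_blue: Fixed round blue nest where the blue hub starts: 48 mm diameter, 12 mm tall, recess 40 mm wide, 6 mm deep; origin at its underside's centre, 8 mm above the table. The four nests form a straight row, 56 mm apart, in an order that varies. y (same in all nests) runs along the row to the robot's left, within 0.35 rad of world +y; x across the row, away from the robot.
- nest_yellow: Fixed round yellow nest where the yellow hub starts: 48 mm diameter, 12 mm tall, recess 40 mm wide, 6 mm deep; origin at its underside's centre, 8 mm above the table. The four nests form a straight row, 56 mm apart, in an order that varies. y (same in all nests) runs along the row to the robot's left, within 0.35 rad of world +y; x across the row, away from the robot.
- nest_green: Fixed round green nest where the green hub starts: 48 mm diameter, 12 mm tall, recess 40 mm wide, 6 mm deep; origin at its underside's centre, 8 mm above the table. The four nests form a straight row, 56 mm apart, in an order that varies. y (same in all nests) runs along the row to the robot's left, within 0.35 rad of world +y; x across the row, away from the robot.
- nest_black: Fixed round black nest where the black hub starts: 48 mm diameter, 12 mm tall, recess 40 mm wide, 6 mm deep; origin at its underside's centre, 8 mm above the table. The four nests form a straight row, 56 mm apart, in an order that varies. y (same in all nests) runs along the row to the robot's left, within 0.35 rad of world +y; x across the row, away from the robot.
- feed_plate: Fixed flat steel plate under the nests, 64 mm (x) by 232 mm (y), 8 mm thick; origin at its underside's centre, on the table. The nests stand on its y axis at y = 84, 28, -28 and -84 mm. y points to the robot's left, within 0.35 rad of world +y.
- rack: Fixed rack, 62 (x) by 224 mm (y), aluminium walls, dark floor; origin at its underside's centre, on the table. Four pockets, centres at x = 0, y = 81, 27, -27, -81 mm, each 50 x 50 mm inside; floor 6 mm, wall tops 14 mm up. A hub standing in a pocket has its centre 36 mm up. y points to the robot's left, within 0.35 rad of world +y. A red stop block, 22 mm tall, stands at its right end, y = -130 mm.

How it is judged:
On the way, in this order (a step that is already met when the one before it is completed fails the run):
1. a hub stands in the first pocket from the right (counted from the red stop) (((y of hub_blue_mid in the frame of rack between -0.093 and -0.069 m and z of hub_blue_mid in the frame of rack between 0.033 and 0.04 m) or (y of hub_yellow_mid in the frame of rack between -0.093 and -0.069 m and z of hub_yellow_mid in the frame of rack between 0.033 and 0.04 m) or (y of hub_green_mid in the frame of rack between -0.093 and -0.069 m and z of hub_green_mid in the frame of rack between 0.033 and 0.04 m) or (y of hub_black_mid in the frame of rack between -0.093 and -0.069 m and z of hub_black_mid in the frame of rack between 0.033 and 0.04 m))), for 0.1 s.
2. a hub stands in the second pocket from the right (counted from the red stop) (((y of hub_blue_mid in the frame of rack between -0.039 and -0.015 m and z of hub_blue_mid in the frame of rack between 0.033 and 0.04 m) or (y of hub_yellow_mid in the frame of rack between -0.039 and -0.015 m and z of hub_yellow_mid in the frame of rack between 0.033 and 0.04 m) or (y of hub_green_mid in the frame of rack between -0.039 and -0.015 m and z of hub_green_mid in the frame of rack between 0.033 and 0.04 m) or (y of hub_black_mid in the frame of rack between -0.039 and -0.015 m and z of hub_black_mid in the frame of rack between 0.033 and 0.04 m))), for 0.1 s.
3. a hub stands in the third pocket from the right (counted from the red stop) (((y of hub_blue_mid in the frame of rack between 0.015 and 0.039 m and z of hub_blue_mid in the frame of rack between 0.033 and 0.04 m) or (y of hub_yellow_mid in the frame of rack between 0.015 and 0.039 m and z of hub_yellow_mid in the frame of rack between 0.033 and 0.04 m) or (y of hub_green_mid in the frame of rack between 0.015 and 0.039 m and z of hub_green_mid in the frame of rack between 0.033 and 0.04 m) or (y of hub_black_mid in the frame of rack between 0.015 and 0.039 m and z of hub_black_mid in the frame of rack between 0.033 and 0.04 m))), for 0.1 s.
4. a hub stands in the fourth pocket from the right (counted from the red stop) (((y of hub_blue_mid in the frame of rack between 0.069 and 0.093 m and z of hub_blue_mid in the frame of rack between 0.033 and 0.04 m) or (y of hub_yellow_mid in the frame of rack between 0.069 and 0.093 m and z of hub_yellow_mid in the frame of rack between 0.033 and 0.04 m) or (y of hub_green_mid in the frame of rack between 0.069 and 0.093 m and z of hub_green_mid in the frame of rack between 0.033 and 0.04 m) or (y of hub_black_mid in the frame of rack between 0.069 and 0.093 m and z of hub_black_mid in the frame of rack between 0.033 and 0.04 m))), for 0.1 s.
At the end, for the whole second after the job is handed in: The hubs stand in the rack in the reverse of their nests' order, each upright within 0.12 rad on its pocket's floor (centre 33 to 40 mm up), within 12 mm of the pocket's centre along each rack axis, at rest (under 0.02 m/s) and released (((y of nest_blue in the frame of feed_plate between 0.064 and 0.104 m and y of hub_blue_mid in the frame of rack between -0.093 and -0.069 m) or (y of nest_blue in the frame of feed_plate between 0.008 and 0.048 m and y of hub_blue_mid in the frame of rack between -0.039 and -0.015 m) or (y of nest_blue in the frame of feed_plate between -0.048 and -0.008 m and y of hub_blue_mid in the frame of rack between 0.015 and 0.039 m) or (y of nest_blue in the frame of feed_plate between -0.104 and -0.064 m and y of hub_blue_mid in the frame of rack between 0.069 and 0.093 m)) and ((y of nest_yellow in the frame of feed_plate between 0.064 and 0.104 m and y of hub_yellow_mid in the frame of rack between -0.093 and -0.069 m) or (y of nest_yellow in the frame of feed_plate between 0.008 and 0.048 m and y of hub_yellow_mid in the frame of rack between -0.039 and -0.015 m) or (y of nest_yellow in the frame of feed_plate between -0.048 and -0.008 m and y of hub_yellow_mid in the frame of rack between 0.015 and 0.039 m) or (y of nest_yellow in the frame of feed_plate between -0.104 and -0.064 m and y of hub_yellow_mid in the frame of rack between 0.069 and 0.093 m)) and ((y of nest_green in the frame of feed_plate between 0.064 and 0.104 m and y of hub_green_mid in the frame of rack between -0.093 and -0.069 m) or (y of nest_green in the frame of feed_plate between 0.008 and 0.048 m and y of hub_green_mid in the frame of rack between -0.039 and -0.015 m) or (y of nest_green in the frame of feed_plate between -0.048 and -0.008 m and y of hub_green_mid in the frame of rack between 0.015 and 0.039 m) or (y of nest_green in the frame of feed_plate between -0.104 and -0.064 m and y of hub_green_mid in the frame of rack between 0.069 and 0.093 m)) and ((y of nest_black in the frame of feed_plate between 0.064 and 0.104 m and y of hub_black_mid in the frame of rack between -0.093 and -0.069 m) or (y of nest_black in the frame of feed_plate between 0.008 and 0.048 m and y of hub_black_mid in the frame of rack between -0.039 and -0.015 m) or (y of nest_black in the frame of feed_plate between -0.048 and -0.008 m and y of hub_black_mid in the frame of rack between 0.015 and 0.039 m) or (y of nest_black in the frame of feed_plate between -0.104 and -0.064 m and y of hub_black_mid in the frame of rack between 0.069 and 0.093 m)) and x of hub_blue_mid in the frame of rack between -0.012 and 0.012 m and x of hub_yellow_mid in the frame of rack between -0.012 and 0.012 m and x of hub_green_mid in the frame of rack between -0.012 and 0.012 m and x of hub_black_mid in the frame of rack between -0.012 and 0.012 m and z of hub_blue_mid in the frame of rack between 0.033 and 0.04 m and z of hub_yellow_mid in the frame of rack between 0.033 and 0.04 m and z of hub_green_mid in the frame of rack between 0.033 and 0.04 m and z of hub_black_mid in the frame of rack between 0.033 and 0.04 m and angle between each of hub_blue_mid, hub_yellow_mid, hub_green_mid, hub_black_mid's own z axis and vertical below 0.12 rad and linear speed of each of hub_blue, hub_yellow, hub_green, hub_black below 0.02 m/s); the robot touches nothing.
It fails at once if a hub is dropped or slammed down: it moves faster than 0.7 m/s with its centre lower than 56 mm (20 mm above its seat; a fall of more than about 30 mm) ((height (world z) of hub_blue_mid below 0.056 m and linear speed of hub_blue above 0.7 m/s) or (height (world z) of hub_yellow_mid below 0.056 m and linear speed of hub_yellow above 0.7 m/s) or (height (world z) of hub_green_mid below 0.056 m and linear speed of hub_green above 0.7 m/s) or (height (world z) of hub_black_mid below 0.056 m and linear speed of hub_black above 0.7 m/s)).
It also fails if it takes over 102 s, if anything falls off the work surface, if the arm or the gripper's body presses on something with over 40 N, if the wrist force passes 120 N, or if a joint passes its speed limit or range.

## Working session

There is one attempt and no reset: what is moved stays moved. The work goes in short steps, each a Python script; the robot and the scene stay as the last script left them, time stands still between calls to the robot, and variables do not carry over. Pictures are saved under pics/ and viewed, about 12 in all and at most 16, crops included, and the job is handed in when it is done.

```bash
mkdir -p pics; ls; python3 - <<'E'
from cell import r,eoat,eyes,ticket
import cv2,numpy as np
s=r.sense();print(s['t'],s['eef_pos'],s['ee_rot'],s['opening'])
for c in("scene","top"):
    d=eyes.capture(c);cv2.imwrite(f"pics/{c}0.png",d['frame'])
    R=cv2.Rodrigues(d['rvec'])[0];print(c,(-R.T@d['tvec']).round(3),R[2].round(2))
    for l in["hub_blue_mid","hub_yellow_mid","hub_green_mid","hub_black_mid","nest_blue","nest_yellow","nest_green","nest_black","feed_plate","rack"]:
        print(l,[(np.round(x['at'],4).tolist(),round(x['conf'],2)) for x in eyes.place_of(c,l)[:2]])
E
```

```text
pics
0.0 [0.19340348 0.59383719 0.24746643] [-4.92361185e-01 -3.10265360e+00  2.51690209e-03] 0.08566816498691177
scene [ 0.863 -0.677  0.629] [-0.38  0.7  -0.6 ]
hub_blue_mid [([0.4979, -0.2633, 0.0453], 0.76)]
hub_yellow_mid [([0.5088, -0.0979, 0.0424], 0.7)]
hub_green_mid [([0.5019, -0.1552, 0.0453], 0.86)]
hub_black_mid [([0.5057, -0.211, 0.0419], 0.86)]
nest_blue [([0.5009, -0.2691, 0.0089], 0.67)]
nest_yellow [([0.5059, -0.1, 0.0098], 0.74)]
nest_green [([0.5038, -0.1578, 0.0085], 0.79)]
nest_black [([0.5023, -0.2113, 0.0041], 0.53), ([0.5066, -0.0985, 0.0102], 0.19)]
feed_plate [([0.5025, -0.1814, 0.0021], 0.71)]
rack [([0.4706, 0.1812, 0.0042], 0.9)]
top [0.405 0.009 0.975] [ 0.14 -0.02 -0.99]
hub_blue_mid [([0.5026, -0.2655, 0.0437], 0.59)]
hub_yellow_mid [([0.5019, -0.0989, 0.042], 0.77), ([0.4773, 0.1808, -0.0029], 0.41)]
hub_green_mid [([0.4994, -0.1542, 0.0448], 0.5)]
hub_black_mid [([0.4982, -0.2124, 0.0471], 0.52)]
nest_blue [([0.5025, -0.2668, 0.0023], 0.5), ([0.5044, -0.1563, 0.0029], 0.31)]
nest_yellow [([0.5089, -0.0966, 0.0076], 0.59)]
nest_green [([0.5031, -0.1583, 0.0069], 0.52)]
nest_black [([0.5048, -0.2105, 0.0063], 0.42)]
feed_plate [([0.5013, -0.1826, 0.0003], 0.78), ([0.5041, -0.0992, 0.0437], 0.41)]
rack [([0.4722, 0.1797, -0.0037], 0.72)]
```

View pics/top0.png

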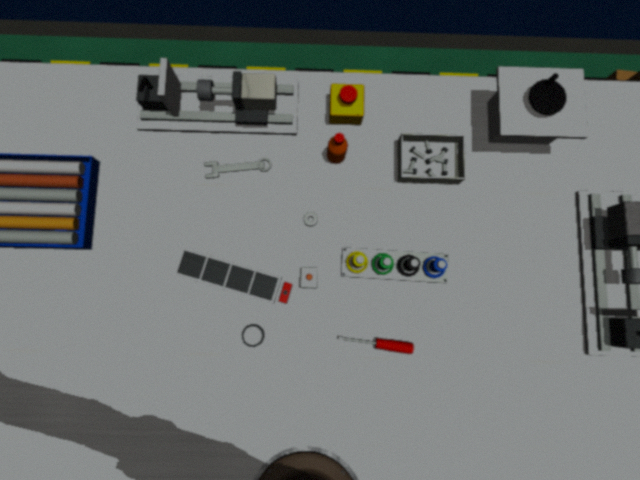

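View pics/scene0.png

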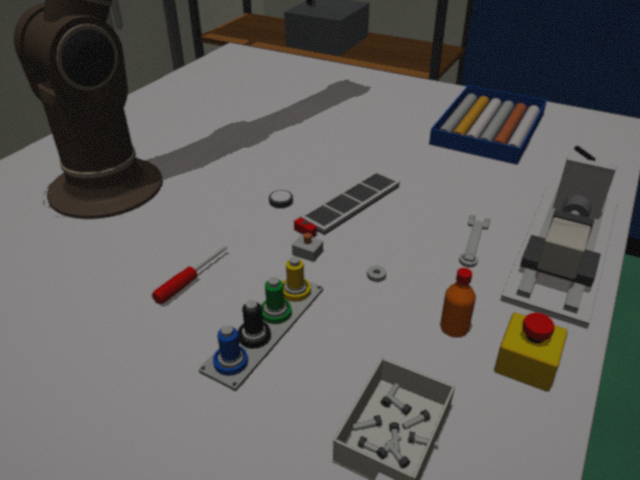

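The row from left to right is yellow (356,262), green (382,263), black (408,265), blue (434,266). The red stop is at (286,292), at the rack's right end. Next I measure both accurately with my own code.

```bash
cat > h.py <<'E'
from cell import r,eoat,eyes,ticket
import cv2,numpy as np
from scipy.spatial.transform import Rotation as Ro
def cloud(d):
    v,u=np.mgrid[:480,:640]; Z=d['depth'].astype(float)
    P=np.stack([u,v,np.ones_like(u)],-1)@np.linalg.inv(d['K']).T
    R=cv2.Rodrigues(d['rvec'])[0];t=np.ravel(d['tvec'])
    W=(P*Z[...,None]-t)@R; W[Z==0]=np.nan
    return W,P@R,-R.T@t
def onplane(d,m,z):
    _,D,C=cloud(d);D=D[m];return C+D*((z-C[2])/D[:,2])[:,None]
def rotv(a): # jaws open along (cos a, sin a), tool down
    y=np.array([np.cos(a),np.sin(a),0]);z=np.array([0,0,-1.]);return Ro.from_matrix(np.c_[np.cross(y,z),y,z]).as_rotvec()
E
python3 - <<'E'
from h import *
d=eyes.capture("top");W,_,_=cloud(d);x,y,z=np.moveaxis(W,-1,0)
print("table z",np.nanmedian(z[(x>.35)&(x<.55)&(abs(y)<.3)]))
# hubs
m=(z>.066)&(z<.085)&(abs(x-.503)<.06)&(y<-.05)&(y>-.32)
n,l,s,c=cv2.connectedComponentsWithStats(m.astype(np.uint8))
for i in range(1,n):
    if s[i,4]>5: print("boss",s[i,4],np.median(W[l==i],0).round(4), onplane(d,l==i,.074).mean(0).round(4))
# nests/hubs by nets, several captures, both cameras
for l_ in["hub_yellow_mid","hub_green_mid","hub_black_mid","hub_blue_mid"]: pass
# rack pockets
reg=(abs(x-.47)<.1)&(y>.04)&(y<.32)
m=(d['frame'].max(2)<85)&reg
n,l,s,c=cv2.connectedComponentsWithStats(m.astype(np.uint8),connectivity=4)
for i in range(1,n):
    if s[i,4]>60:
        p=onplane(d,l==i,.006);print("pocket",s[i,4],p.mean(0).round(4),np.median(z[l==i]).round(4),cv2.minAreaRect(p[:,:2].astype(np.float32)*1000))
b,g,rr=np.moveaxis(d['frame'].astype(int),-1,0)
m=(rr>g+60)&(rr>b+60)&reg
print("red",m.sum(),onplane(d,m,.022).mean(0).round(4),np.nanmedian(z[m]))
E
```

```text
table z -0.0002269735141906897
boss 72 [ 0.5071 -0.099   0.072 ] [ 0.5066 -0.0987  0.074 ]
boss 62 [ 0.5036 -0.1541  0.0725] [ 0.5029 -0.1535  0.074 ]
boss 75 [ 0.5024 -0.2094  0.0723] [ 0.5023 -0.2091  0.074 ]
boss 78 [ 0.5016 -0.2643  0.0717] [ 0.5018 -0.2633  0.074 ]
pocket 502 [0.4941 0.2592 0.006 ] 0.0051 ((494.15679931640625, 259.2471618652344), (48.30534744262695, 48.82961654663086), 74.92117309570312)
pocket 502 [0.4801 0.2067 0.006 ] 0.0052 ((480.07464599609375, 206.7260284423828), (48.278987884521484, 48.79328536987305), 74.45842742919922)
pocket 506 [0.4657 0.1542 0.006 ] 0.0049 ((465.768798828125, 154.2635955810547), (48.76398468017578, 48.924400329589844), 75.49945068359375)
pocket 504 [0.4518 0.1019 0.006 ] 0.005 ((451.92596435546875, 101.91717529296875), (47.970096588134766, 49.24483871459961), 73.94438934326172)
red 140 [0.4387 0.0535 0.022 ] 0.021151594239504606
```

Everything matches the given sizes: pocket pitch 54 mm, boss tops at about 73 mm, pocket size 48–49 mm. I'll do the first hub now.

```bash
cat >> h.py <<'E'
HUB=np.array([[.5068,-.0985],[.5035,-.1540],[.5023,-.2095],[.5012,-.2645]])
PK=np.array([[.4519,.1019],[.4658,.1543],[.4801,.2067],[.4941,.2592]])
YH=-.027; YR=-.263; ZP=.048; UP=.15
def best(p,a):
    q0=np.array(r.sense()['q']);o=[]
    for k in(0,np.pi):
        q=r.solve_ik(p,rotv(a+k))
        if q is not None:o.append((abs(np.array(q)-q0).max(),k,np.round(q,2)))
    o.sort(key=lambda t:t[0]);print(o);return a+o[0][1]
def pick(i,k):
    h=HUB[i];R=rotv(YH+k)
    r.move_linear([*h,ZP+.055],R,.2);r.move_linear([*h,ZP],R,.1)
    eoat.gripper_close();s=r.sense();print("grip",s['opening'],s['contact_force'].round(1),s['eef_pos'].round(4))
    r.move_linear([*h,UP],None,.15);s=r.sense();print("lift",s['opening'],s['contact_force'].round(1))
    return s['opening']>.02
def place(i,k,dz=.001):
    p=PK[i];R=rotv(YR+k)
    r.move_linear([*p,UP],R,.2);r.move_linear([*p,ZP+.005],R,.12);r.move_linear([*p,ZP-.008+dz],R,.03)
    s=r.sense();print("down",s['contact_force'].round(1),s['eef_pos'].round(4))
    eoat.ungrasp();r.hold(.2);r.move_linear([*p,UP],R,.15);print("t",r.sense()['t'])
E
python3 - <<'E'
from h import *
h=HUB[0];a=best([*h,UP],YH);k=a-YH;print(k)
r.movep([*h,UP],rotv(a));print(r.sense()['t'],r.sense()['q'].round(2))
for p in PK: print(r.solve_ik([*p,UP],rotv(YR+k)) is not None)
if pick(0,k): place(0,k)
d=eyes.capture("scene");cv2.imwrite("pics/s1.png",d['frame'])
E
```

```text
[(np.float64(0.9261705271808194), 0, array([-0.59,  0.47,  0.91,  2.01, -0.48,  0.89,  0.55])), (np.float64(2.2298261774863377), 3.141592653589793, array([-0.77,  0.67,  1.26,  2.01, -0.76,  1.04, -2.31]))]
0.0
3.8583 [-0.6   0.47  0.91  2.01 -0.48  0.89  0.55]
True
True
True
True
grip 0.026601848583832553 [-0.8  1.2  5.8] [ 0.5069 -0.0984  0.0484]
lift 0.02644658746697021 [-0.2 -0.3 -2. ]
down [ 0.3 -0.1 -2. ] [0.4518 0.1018 0.0409]
t 10.725
```

View pics/s1.png

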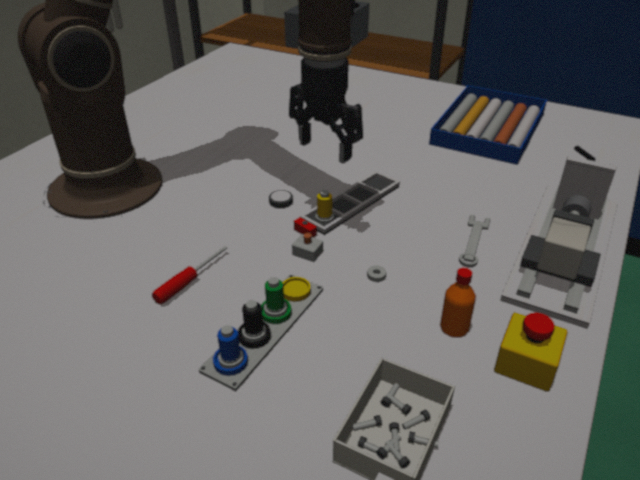

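The yellow hub stands upright in the pocket beside the red stop, at (324,206), and its nest at (296,289) is empty. I'll run the other three, checking each grip and placement.

```bash
python3 - <<'E'
from h import *
for i,n in enumerate(["yellow","green","black","blue"]):
    if i:
        r.move_linear([*HUB[i],UP],rotv(YH),.25)
        if not pick(i,0): print("MISS",n);break
        place(i,0)
    eyes.capture("scene");o=eyes.place_of("scene",f"hub_{n}_mid")
    print(n,[(np.round(x['at'],3),round(x['conf'],2)) for x in o[:2]],PK[i])
    if not o or np.hypot(*(np.array(o[0]['at'])[:2]-PK[i]))>.015: print("CHECK");break
else:
    r.move_linear([.45,-.1,.3],None,.2)
d=eyes.capture("scene");cv2.imwrite("pics/s2.png",d['frame'])
d=eyes.capture("top");cv2.imwrite("pics/t2.png",cv2.resize(d['frame'][200:360,130:340],None,fx=3,fy=3))
W,_,_=cloud(d);x,y,z=np.moveaxis(W,-1,0)
m=(z>.058)&(z<.075)&(abs(x-.47)<.08)&(y>.06)&(y<.3)
n,l,s,c=cv2.connectedComponentsWithStats(m.astype(np.uint8))
for i in range(1,n):
    if s[i,4]>5:
        q=np.median(W[l==i],0);e=q[:2]-PK[np.argmin(np.hypot(*(PK-q[:2]).T))];print("boss",s[i,4],q.round(4),(e*1000).round(1))
print(r.sense()['t'])
E
```

```text
yellow [(array([0.456, 0.102, 0.034]), 0.87), (array([ 0.502, -0.096,  0.01 ]), 0.36)] [0.4519 0.1019]
grip 0.02624594241941829 [-1.4  0.7  5.7] [ 0.5037 -0.154   0.0484]
lift 0.026970507131093863 [ 0.3 -0.2 -1.4]
down [ 0.4 -0.1 -1.3] [0.4658 0.1542 0.0409]
t 19.4417
green [(array([0.462, 0.15 , 0.035]), 0.96)] [0.4658 0.1543]
grip 0.026880272972165078 [-1.   0.8  5.1] [ 0.5025 -0.2095  0.0484]
lift 0.026439693210738933 [-0.   0.8 -3.7]
down [ 0.3 -0.4 -2. ] [0.48   0.2066 0.0409]
t 29.0667
black [(array([0.484, 0.209, 0.034]), 0.66)] [0.4801 0.2067]
grip 0.026666229582712024 [-0.4  0.4  4.9] [ 0.5013 -0.2645  0.0484]
lift 0.026907960929517773 [ 1.3  0.6 -2.2]
down [-0.6  0.3 -2.1] [0.4941 0.2591 0.0409]
t 39.65
blue [(array([0.494, 0.259, 0.036]), 0.6)] [0.4941 0.2592]
boss 60 [0.4949 0.2568 0.0644] [ 0.8 -2.4]
boss 66 [0.482  0.2037 0.0641] [ 1.9 -3. ]
boss 70 [0.4672 0.1534 0.0638] [ 1.4 -0.9]
boss 68 [0.454  0.0991 0.0641] [ 2.1 -2.8]
41.9583
```

View pics/s2.png

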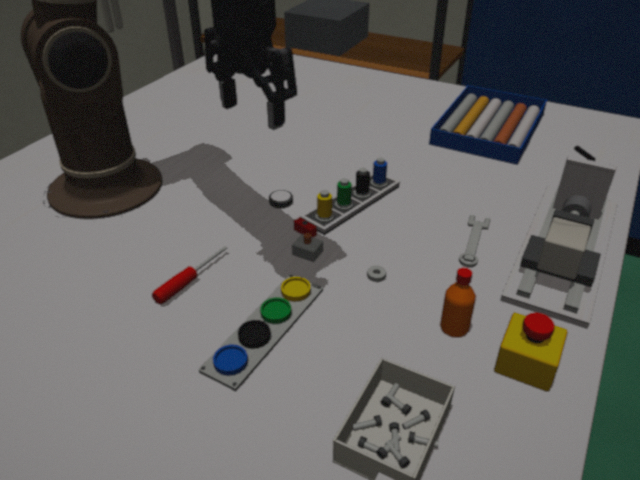

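View pics/t2.png

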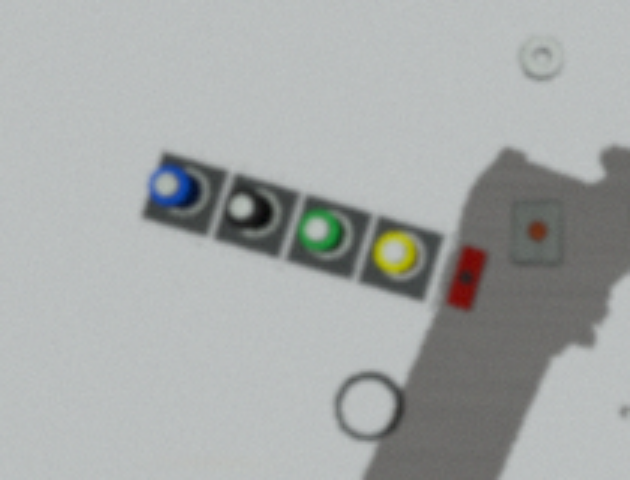

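All four hubs stand upright in the rack: in the crop, from the stop, yellow (396,253), green (321,230), black (247,208) and blue (170,185). Each is within about 4 mm of its pocket centre, and the boss tops measure about 64–66 mm. The gripper is clear of everything.

```bash
python3 -c "
from cell import r,ticket
print(r.sense()['opening'],r.sense()['contact_force']);ticket.hand_in()"
```

```text
0.08561650744310409 [0.08770841 0.2888684  0.42541289]
the job is handed in; nothing more can be done
```

I moved the four hubs into the rack in reverse order, filling from the red stop: yellow, green, black, blue. Each was set down from about 1 mm above the pocket floor and released. The job was handed in at about 42 s on the robot's clock; the hand-in reports no verdict.

- **Position:** In the last depth check, all four hubs stood within about 4 mm of their pocket centres, against the 12 mm allowed. The boss tops were about 64 mm up; a seated hub should be 66 mm, and the camera read about 2 mm low on them in the nests too.
- **Upright and released:** The last pictures show every hub upright. The gripper was open and clear, with contact force under 1 N.
- **Failed checks:** None failed. The detection network and the depth readings agreed to within about 8 mm, within the errors of the network and the camera.

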